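Heft the baking-bean tins

ROBOT

A 6-joint arm with a two-finger parallel gripper is mounted at the origin on the work surface. World frame = base frame: x ahead of the robot, y to its left, z up, the work surface at z = 0. Lengths are in m, angles in degrees, forces in N, time in s.
With the tool pointing down it reaches from about 0.325 to 0.775 m from the base axis. Payload 5.5 kg.
Tool frame: the origin (TCP) lies midway between the tips of the shut fingers; the grasp point (between the pads) lies 19 mm behind it (bot.hold_point_z is the distance from the TCP to the grasp point, in m); x points along the fingers, z is the direction in which the jaws open and shut, and the axes are right-handed (so a half turn about x gives the same grasp; the last joint's range is limited). The gripper opens to 85 mm and grips with 20 to 120 N. Pads are 22 mm wide; open, the fingers measure 114 mm over their backs; the gripper's body (76 mm by 85 mm) begins 54 mm behind the grasp point. The pads swing forward as they close: fully open they stand 13 mm farther back than shut.
Start: joints at [63.386, 5.22, 70.514, -0, 104.267, -3.249], TCP at [0.238, 0.551, 0.231] pointing down, gripper open.
Joint ranges: [-164.24, 164.24], [-49.07, 125.15], [9.68, 141.18], [-86.29, 266.29], [3.28, 154.24], [-151.56, 151.56]. Speed limits (degrees/s): [147.25, 147.25, 172.46, 180, 180, 180].

INTERFACE

Orientations are given as [roll, pitch, yaw] about the fixed x, y, z axes, in that order (R = Rz(yaw) Ry(pitch) Rx(roll)).
In Python, from station import bot, eyes, job gives the robot as it stands.
- The arm moves only by the shell command python3 -m inch 'ROWS' [FORCE]. ROWS is JSON, a list of rows, each a list of 3 entries, a list of its own where there are three numbers: the shift along the tool's x, y, z in cm, then the turn about the tool's x in degrees, then the finger opening in cm, from 0 to 8.54. A call has 1 to 5 rows; each row is the pose to reach, as a shift and turn from the pose commanded when the call began, along the tool's axes at that moment; what a row does not reach only later rows make up. A row lasts 1/8 s, in which the tool goes at most 62.5 mm and 10.7 degrees, less where a joint would pass 70% of its speed; a pose out of reach is approached as far as the arm can. A call with a gripper value outside its range is refused whole. The fingers move at their own pace and stop on an object; FORCE is the grip in N (left out, the last holds). Time passes only in rows, so rows that repeat a pose let the fingers close. It gives the time, the measured TCP pose, the force and the opening at its end, in the units of the state.
- bot.observe(): the state, without advancing time (a new reading comes with each control period).
- eyes.capture(name): name is "side" or "top"; returns a dict with "color" (480x640x3 uint8, blue, green, red), "depth" (480x640 float32, m along the optical axis (not along the pixel's ray), 0 where there is no reading), "mtx" (3x3 intrinsics, pixels), "dist" ([k1, k2, p1, p2, k3] as OpenCV has them; the pictures are not rectified), "rvec" (rotation vector, rad) and "tvec" (3), from world to camera coordinates, as OpenCV has them. Camera axes: x right, y down, z forward; pixel columns grow to the right and rows downward; lengths in m; the calibration is good to about 2 mm. A picture is of the moment at which its call begins.
- job.sign_off(): hands the job in, once; it reports no verdict.
The state is a dict: "t": time; "joint_pos": joint angles; "dq": joint speeds; "joint_efforts": joint torques, N m; "position": TCP position; "orientation": TCP orientation; "contact_force": force on the tool from outside, world axes, zero at the start; "torque": the same for the moment, N m; "width": finger opening in m.
Only numpy, scipy, OpenCV 4.12 (cv2) and the standard library are available. Lean on these libraries where they do the work, as an engineer would, in place of code of your own. Each camera call takes 0.05 s, during which the arm holds its last target. There are 200 camera calls.

TASK

One of the three identical closed tins on the wooden board is full of ceramic baking beans, and only its weight tells which. Starting with the tin next to the rolling-pin rack and working away from it, lift each tin in turn a good 5 cm clear of the board to feel its weight, and set it down upright on the board (without dropping it) before lifting the next; then finish while still holding the heaviest tin up, still and upright in the gripper, its bottom well above the lids of the other two, which stand upright on the board. Leave everything else where it is.

Things in the scene. Friction and masses are not known exactly. Their poses are not given: they have to be found in the camera images.
- tin_1: closed round tinplate tin, 64 mm diameter (66 mm at the lid, its top 26 mm), 110 mm tall, lid fixed; grip it round its upper half. 0.2 to 0.8 kg in all, the heaviest (any of the three) at least 0.2 kg above the others. All look alike, about 115 mm apart in a row on the board. Origin: centre of underside, z up its axis. This one stands next to the rolling-pin rack.
- tin_2: closed round tinplate tin, 64 mm diameter (66 mm at the lid, its top 26 mm), 110 mm tall, lid fixed; grip it round its upper half. 0.2 to 0.8 kg in all, the heaviest (any of the three) at least 0.2 kg above the others. All look alike, about 115 mm apart in a row on the board. Origin: centre of underside, z up its axis. This one stands in the middle.
- tin_3: closed round tinplate tin, 64 mm diameter (66 mm at the lid, its top 26 mm), 110 mm tall, lid fixed; grip it round its upper half. 0.2 to 0.8 kg in all, the heaviest (any of the three) at least 0.2 kg above the others. All look alike, about 115 mm apart in a row on the board. Origin: centre of underside, z up its axis. This one stands farthest from the rack.
- board: fixed wooden board, 130 x 360 x 20 mm, the three tins in a row along its length (its y axis). Origin: centre of its underside, on the table top at height 0; its top is 20 mm up.
- rack: fixed dark wooden peg rack, 340 mm long, 130 mm deep, 260 mm tall, with three beech rolling pins lying on its pegs, at the left end of the row of tins (+y side). Origin: centre of its underside.
- jar: glass jar with clip-on lid, 88 mm diameter, 124 mm tall, beyond the board. Origin: centre of its underside. Leave alone.
- bowl: terracotta bowl, 170 mm diameter, 70 mm tall, to the right. Origin: centre of its underside. Leave alone.
- ring_mould: open steel ring, 80 mm diameter, 45 mm tall, just beyond the board. Origin: centre of its underside. Leave alone.
- spatula: yellow spatula, 240 mm long, lying along the robot's side of the board. Leave alone.
- ramekin: small white cup, 72 mm diameter, 42 mm tall, just beyond the board. Origin: centre of its underside. Leave alone.
- mill: dark wooden pepper mill, 54 mm diameter, 142 mm tall, near the right front. Origin: centre of its underside. Leave alone.
There are look-alikes about, which are no part of the job. Leave any turquoise look-alike of the tin_1 alone. Leave any green look-alike of the tin_2 alone.

How it is judged:
By the outcome, as a careful person would: the job done as asked, in the order asked, and still so for the second after the job is handed in, while the arm keeps its last pose, push and grip.
It also fails if it takes over 70 s, if anything falls off the work surface, if the arm or the gripper's body presses on something with over 40 N, if the wrist force passes 120 N, or if a joint passes its speed limit or range.

## Working session

There is one attempt and no reset: what is moved stays moved. The work goes in short steps, Python scripts to look and compute and a shell command to move; the robot and the scene stay as the last step left them, time stands still between calls to the robot, and variables do not carry over. Pictures are saved under pics/ and viewed, about 8 in all and at most 12, crops included, and the job is handed in when it is done.

```bash
mkdir -p pics; ls
python3 - <<'E'
from station import bot, eyes, job
import cv2
print(bot.observe(), bot.hold_point_z)
for n in("top","side"):
    c=eyes.capture(n); cv2.imwrite(f"pics/{n}0.png",c["color"])
E
```

```text
pics
{'t': 0.0, 'joint_pos': array([ 6.33859755e+01,  5.26316180e+00,  7.05838835e+01, -2.60062998e-04,
        1.04265065e+02, -3.24887758e+00]), 'dq': array([ 0.08090375, -0.06182845,  0.021239  ,  0.0041601 , -0.02119834,
        0.08509828]), 'joint_efforts': array([-1.80282650e-04, -4.58704877e+01, -4.18039978e+01,  5.01939439e-05,
        1.06483776e-02, -1.03131217e-05]), 'position': array([0.23783186, 0.55054227, 0.23013054]), 'orientation': array([ 176.87999781,   89.88788976, -116.48521297]), 'contact_force': array([ 0.29835089, -0.51561542, -0.637666  ]), 'torque': array([-0.03078732, -0.02297489, -0.00462418]), 'width': 0.08531960849133748} 0.0187
```

View pics/top0.png

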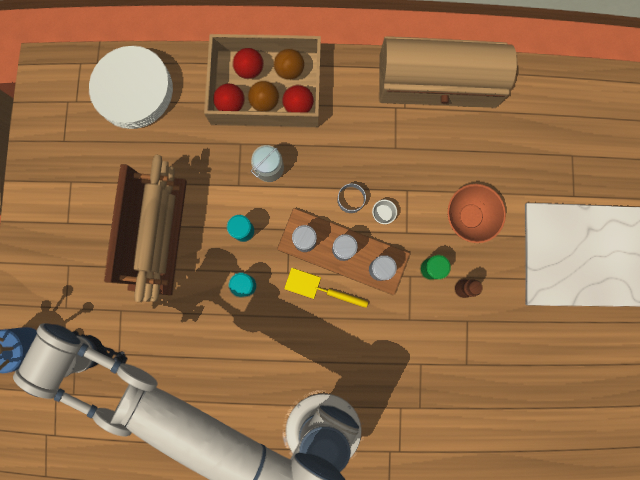

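View pics/side0.png

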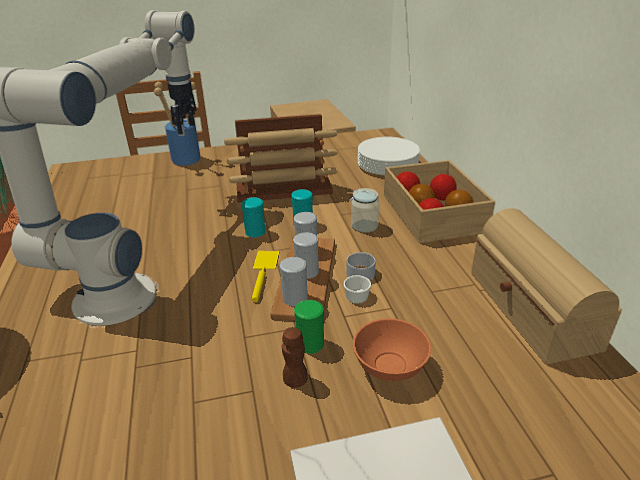

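Top view: the tins' lids are at about (304,238), (345,247) and (384,268), the leftmost being next to the rack. There are turquoise look-alikes at left and a green one at right. The gripper is at the far left, above a utensil pot.

```bash
cat > h.py <<'E'
from station import bot, eyes, job
import cv2, numpy as np
from scipy.spatial.transform import Rotation as R
def world(c,uv,z=None):
    "pixel -> world: on plane z, or by median depth"
    M=R.from_rotvec(np.ravel(c["rvec"])).as_matrix(); t=np.ravel(c["tvec"])
    r=np.append(cv2.undistortPoints(np.float64([[uv]]),c["mtx"],c["dist"]).ravel(),1)
    o=-M.T@t; d=M.T@r
    if z is not None: return o+d*(z-o[2])/d[2]
    u,v=map(int,np.round(uv)); p=c["depth"][v-2:v+3,u-2:u+3]
    return o+d*np.median(p[p>0])
def go(p,jaw=None):
    "shift (cm) in tool axes to TCP p, and turn (deg) about tool x to bring jaws along world dir jaw"
    s=bot.observe(); T=R.from_euler("xyz",s["orientation"],degrees=True).as_matrix()
    a=0
    if jaw is not None:
        j=T.T@np.append(jaw,0); a=(np.degrees(np.arctan2(-j[1],j[2]))+90)%180-90
    return (T.T@(np.array(p)-s["position"])*100).round(2), round(a,1)
E
python3 - <<'E'
from h import *
c=eyes.capture("top")
P=[]
for uv in [(304,238),(345,247),(384,268)]:
    print(uv,world(c,uv).round(3),world(c,uv,.13).round(3)); P.append(world(c,uv,.13))
for uv in [(294,209),(411,253),(398,294),(278,246)]: print("board",world(c,uv,.02).round(3))
for uv in [(240,228),(242,284),(437,266),(352,197),(385,211),(267,160),(175,180)]: print(uv,world(c,uv).round(3))
s=bot.observe();print(R.from_euler("xyz",s["orientation"],degrees=True).as_matrix().round(2))
d=P[2]-P[0];d/=np.linalg.norm(d);j=np.array([-d[1],d[0]]);print("row",d,"jaw",j)
print(go([*P[0][:2],.3],j),go([*P[0][:2],.3],d[:2]),s["joint_pos"][5])
b=c["color"][200:320,220:460];cv2.imwrite("pics/crop0.png",cv2.resize(b,None,fx=3.3,fy=3.3,interpolation=cv2.INTER_CUBIC))
E
```

```text
(304, 238) [0.535 0.066 0.13 ] [0.535 0.066 0.13 ]
(345, 247) [ 0.514 -0.044  0.132] [ 0.514 -0.044  0.13 ]
(384, 268) [ 0.461 -0.149  0.131] [ 0.461 -0.149  0.13 ]
board [0.629 0.1   0.02 ]
board [ 0.512 -0.239  0.02 ]
board [ 0.394 -0.204  0.02 ]
board [0.521 0.142 0.02 ]
(240, 228) [0.559 0.241 0.111]
(242, 284) [0.408 0.229 0.11 ]
(437, 266) [ 0.471 -0.296  0.112]
(352, 197) [ 0.672 -0.068 -0.   ]
(385, 211) [ 0.633 -0.165  0.005]
(267, 160) [0.747 0.174 0.124]
(175, 180) [0.705 0.449 0.023]
[[-0.   -0.92  0.4 ]
 [-0.    0.4   0.92]
 [-1.    0.   -0.  ]]
row [-0.32584136 -0.94542446  0.        ] jaw [ 0.94542446 -0.32584136]
(array([ -6.91, -46.53, -32.7 ]), np.float64(85.6)) (array([ -6.91, -46.53, -32.7 ]), np.float64(-4.4)) -3.248509981006675
```

View pics/crop0.png

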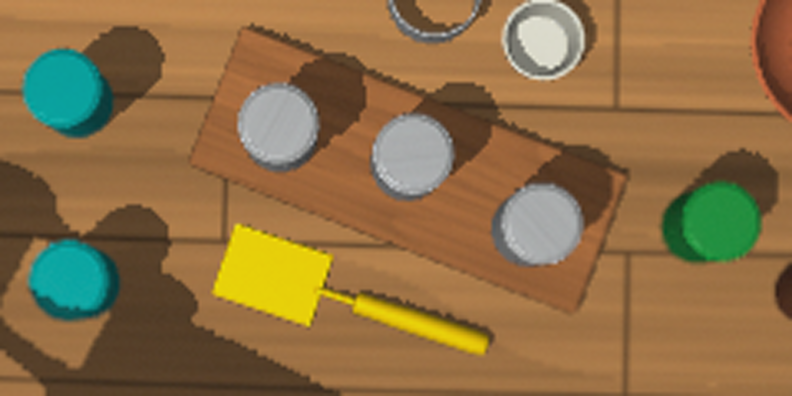

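Positions check out: lids at z = 0.130–0.132, spacing 112–118 mm, and the row lies on the board. I'll rise, swing clear of the rack, then go over tin 1 with the jaws across the row.

```bash
python3 -m inch '[[[-7,0,0],0,8.5],[[-7,-2,-6],0,8.5],[[-7,-5,-12],10,8.5],[[-7,-8,-18.4],20,8.5],[[-7,-14,-20],30,8.5]]'
python3 - <<'E'
from h import *
print(go([.535,.066,.25],[.9454,-.3258]),bot.observe()["joint_pos"].round(1),bot.observe()["t"])
E
```

```text
t: 0.78
position: [0.2796, 0.3168, 0.3019]
orientation: [16.6, 89.9, 53.1]
contact_force: [1.8, 1.2, -0.5]
width: 0.085
(array([  5.18, -35.36,   5.62]), np.float64(55.5)) [ 43.9 -20.4  86.6   0.  113.6   7.5] 0.775
```

```bash
python3 -m inch '[[[0,-6,1],10,8.5],[[1,-12,2],20,8.5],[[2,-18,3],31,8.5],[[3,-24,4],42,8.5],[[5,-30,5],52,8.5]]'
python3 - <<'E'
from h import *
print(go([.535,.066,.25],[.9454,-.3258]),bot.observe()["joint_pos"].round(1),bot.observe()["t"])
E
```

```text
t: 1.4
position: [0.5003, 0.1069, 0.252]
orientation: [32.4, 89.9, 16.7]
contact_force: [-0.2, 0.7, -0.4]
width: 0.085
(array([ 0.2 , -3.  ,  4.45]), np.float64(3.3)) [  8.2  -8.2  81.6   0.  106.5  24. ] 1.4
```

```bash
python3 -m inch '[[[0,-3,4.4],3.3,8.5],[[0,-3,4.4],3.3,8.5],[[0,-3,4.4],3.3,8.5],[[0,-3,4.4],3.3,8.5]]'
python3 - <<'E'
from h import *
print(go([.535,.066,.085],[.9454,-.3258]),bot.observe()["joint_pos"].round(1),bot.observe()["t"])
E
```

```text
t: 1.9
position: [0.5328, 0.069, 0.2523]
orientation: [41.7, 90.0, 23.2]
contact_force: [0.4, -0.0, -0.5]
width: 0.0852
(array([16.73, -0.23,  0.29]), np.float64(0.4)) [  3.7  -4.2  77.8   0.  106.3  22.3] 1.9
```

```bash
python3 -m inch '[[[5,-0.2,0.3],0.4,8.5],[[10,-0.2,0.3],0.4,8.5],[[10,-0.2,0.3],0.4,8.5],[[10,-0.2,0.3],0.4,8.5]]'
python3 - <<'E'
from h import *
print(go([.535,.066,.085],[.9454,-.3258]),bot.observe()["t"])
c=eyes.capture("top");cv2.imwrite("pics/t1.png",cv2.resize(c["color"][180:320,220:460],None,fx=3,fy=3))
E
```

```text
t: 2.4
position: [0.5361, 0.0659, 0.1545]
orientation: [22.8, 89.8, 3.8]
contact_force: [0.2, -0.2, 0.8]
width: 0.0853
(array([ 6.95, -0.03, -0.13]), np.float64(0.0)) 2.4
```

View pics/t1.png

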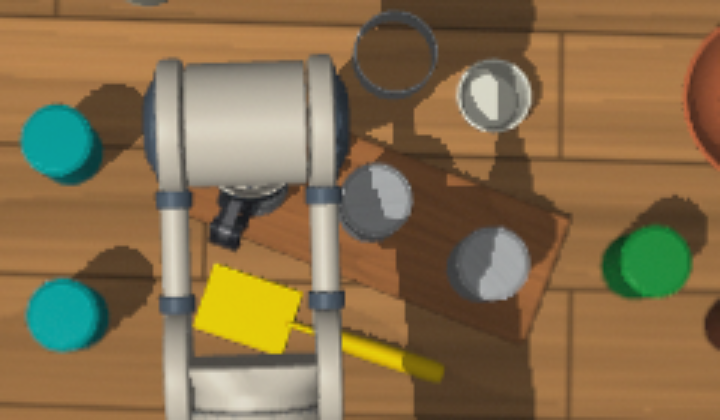

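The arm hides tin 1 in the top view, but the pose is aligned. I'll descend and grip.

```bash
python3 -m inch '[[[3,0,-0.1],0,8.5],[[6,0,-0.1],0,8.5],[[6.9,0,-0.1],0,8.5],[[6.9,0,-0.1],0,8.5]]' && python3 -m inch '[[[0,0,0],0,5.5],[[0,0,0],0,5.5],[[0,0,0],0,5.5],[[0,0,0],0,5.5],[[0,0,0],0,5.5]]' 50 && python3 -m inch '[[[0,0,0],0,5.5],[[0,0,0],0,5.5]]'
python3 - <<'E'
from h import *
c=eyes.capture("side");cv2.imwrite("pics/s1.png",cv2.resize(c["color"][170:350,200:420],None,fx=3,fy=3))
s=bot.observe();print(s["joint_efforts"].round(2),s["width"],s["position"])
E
```

```text
t: 2.95
position: [0.5353, 0.0656, 0.0844]
orientation: [23.2, 89.9, 4.1]
contact_force: [1.0, 0.7, -0.3]
width: 0.0848
t: 3.58
position: [0.5359, 0.0655, 0.0853]
orientation: [21.1, 89.7, 2.0]
contact_force: [1.0, -0.3, 6.2]
width: 0.0628
t: 3.82
position: [0.536, 0.0655, 0.0853]
orientation: [20.8, 89.7, 1.7]
contact_force: [0.6, -0.7, 6.4]
width: 0.0632
[  0.31 -35.62 -37.55   0.1    0.13   0.  ] 0.06305141053654202 [0.53592955 0.06549928 0.08522286]
```

View pics/s1.png

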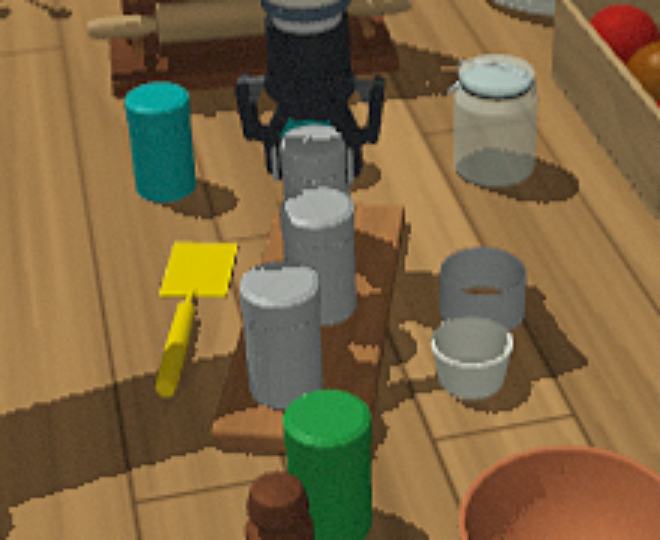

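Side view: the pads hold tin 1 round its upper part (crop ~(315,165)), and it stands upright. Lifting it.

```bash
python3 -m inch '[[[-1,0,0],0,5.5],[[-2.5,0,0],0,5.5],[[-4,0,0],0,5.5],[[-5.5,0,0],0,5.5],[[-7.5,0,0],0,5.5]]' && python3 -m inch '[[[0,0,0],0,5.5],[[0,0,0],0,5.5],[[0,0,0],0,5.5],[[0,0,0],0,5.5],[[0,0,0],0,5.5]]'&& python3 -m inch '[[[0,0,0],0,5.5]]' && python3 -m inch '[[[0,0,0],0,5.5]]' && python3 -m inch '[[[0,0,0],0,5.5]]'
python3 - <<'E'
from h import *
c=eyes.capture("side");cv2.imwrite("pics/s2.png",cv2.resize(c["color"][130:310,200:420],None,fx=3,fy=3))
s=bot.observe();print(s["joint_efforts"].round(2),s["width"],s["torque"])
E
```

```text
t: 4.5
position: [0.5344, 0.0655, 0.1587]
orientation: [-157.0, 90.0, -176.1]
contact_force: [-0.4, 0.4, -2.5]
width: 0.0632
t: 5.12
position: [0.5344, 0.0655, 0.1573]
orientation: [-155.7, 90.0, -174.7]
contact_force: [-0.0, 0.6, -1.4]
width: 0.0634
t: 5.25
position: [0.5345, 0.0655, 0.1576]
orientation: [-156.5, 90.0, -175.6]
contact_force: [0.7, -0.6, -2.3]
width: 0.0629
t: 5.38
position: [0.5346, 0.0655, 0.1578]
orientation: [44.0, 90.0, 25.0]
contact_force: [-0.1, -0.0, -2.1]
width: 0.0631
t: 5.5
position: [0.5346, 0.0655, 0.1578]
orientation: [-77.2, 90.0, -96.3]
contact_force: [0.3, 0.1, -1.6]
width: 0.0632
[-0.000e+00 -3.971e+01 -4.317e+01  1.000e-02 -0.000e+00 -0.000e+00] 0.06306981368087544 [-0.01042471  0.03316844  0.01642988]
```

View pics/s2.png

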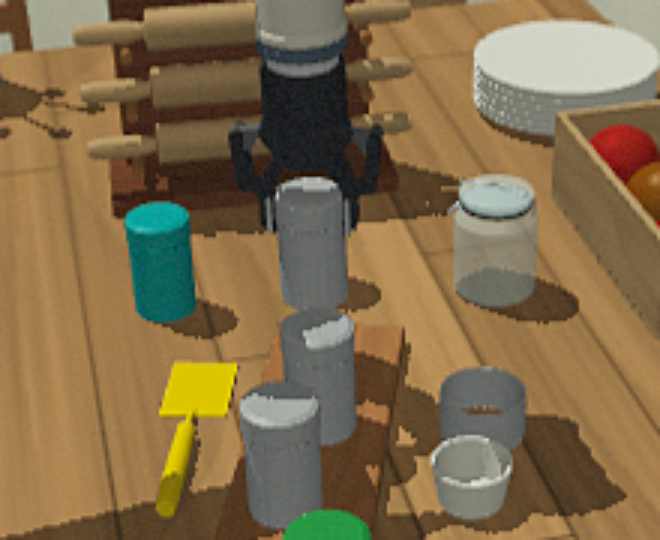

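Tin 1 is lifted 72 mm, upright, and weighs about 2 N. Setting it down slowly.

```bash
python3 -m inch '[[[2,0,0],0,5.5],[[4,0,0],0,5.5],[[5.5,0,0],0,5.5],[[6.5,0,0],0,5.5],[[6.8,0,0],0,5.5]]' && python3 -m inch '[[[0.1,0,0],0,5.5],[[0.2,0,0],0,5.5],[[0.3,0,0],0,5.5],[[0.4,0,0],0,5.5],[[0.5,0,0],0,5.5]]' && python3 -m inch '[[[0.1,0,0],0,5.5],[[0.1,0,0],0,5.5],[[0.1,0,0],0,5.5]]'
```

```text
t: 6.18
position: [0.5342, 0.0655, 0.0887]
orientation: [-157.0, 89.9, -176.1]
contact_force: [-0.2, 0.1, -2.7]
width: 0.063
t: 6.8
position: [0.5347, 0.0655, 0.0852]
orientation: [27.0, 90.0, 7.9]
contact_force: [-1.1, -0.3, 2.9]
width: 0.063
t: 7.18
position: [0.5347, 0.0656, 0.0851]
orientation: [33.7, 89.9, 14.7]
contact_force: [-2.7, 0.0, 4.9]
width: 0.0633
```

```bash
python3 -m inch '[[[0,0,0],0,6.5],[[0,0,0],0,7],[[0,0,0],0,8.5],[[0,0,0],0,8.5],[[0,0,0],0,8.5]]' && python3 -m inch '[[[-2,0,0],0,8.5],[[-5,0,0],0,8.5],[[-10,0,0],0,8.5],[[-10,0,0],0,8.5],[[-10,0,0],0,8.5]]'
python3 - <<'E'
from h import *
print(go([.514,-.044,.185],[.9454,-.3258]),bot.observe()["joint_pos"])
E
```

```text
t: 7.8
position: [0.5345, 0.0655, 0.0837]
orientation: [-151.1, 90.0, -170.1]
contact_force: [0.5, -0.4, 0.1]
width: 0.0854
t: 8.43
position: [0.5348, 0.0655, 0.1849]
orientation: [21.4, 89.9, 2.4]
contact_force: [0.3, 0.6, -0.0]
width: 0.0846
(array([-1.000e-02, -1.103e+01,  1.610e+00]), np.float64(-0.0)) [ 3.36778663e+00 -4.56685752e+00  8.50291239e+01 -1.67141361e-03
  9.94419197e+01  2.24321897e+01]
```

```bash
python3 -m inch '[[[0,-4,0.6],0,8.5],[[0,-8,1.2],0,8.5],[[0,-11,1.6],0,8.5],[[0,-11,1.6],0,8.5],[[0,-11,1.6],0,8.5]]'
python3 - <<'E'
from h import *
print(go([.514,-.044,.085],[.9454,-.3258]))
c=eyes.capture("top");print(world(c,(304.2,237.6)))
cv2.imwrite("pics/t2.png",cv2.resize(c["color"][180:320,220:460],None,fx=3,fy=3))
E
```

```text
t: 9.05
position: [0.5135, -0.0432, 0.183]
orientation: [171.1, 89.9, 152.0]
contact_force: [0.1, 0.9, 0.4]
width: 0.0848
(array([ 9.79, -0.06,  0.09]), np.float64(-0.1))
[0.53634986 0.065461   0.13135877]
```

View pics/t2.png

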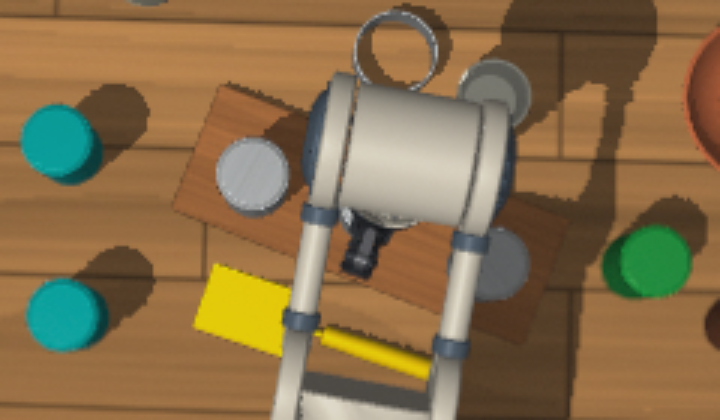

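Tin 1 stands upright where it was, at crop (252,175) with its lid at z = 0.131. The gripper is over tin 2.

```bash
python3 -m inch '[[[4,0,0.1],0,8.5],[[7,0,0.1],0,8.5],[[9,0,0.1],0,8.5],[[9.8,0,0.1],0,8.5],[[9.8,0,0.1],0,8.5]]' && python3 -m inch '[[[0,0,0],0,5.5],[[0,0,0],0,5.5],[[0,0,0],0,5.5],[[0,0,0],0,5.5],[[0,0,0],0,5.5]]' 50 && python3 -m inch '[[[0,0,0],0,5.5],[[0,0,0],0,5.5]]' && python3 -m inch '[[[-1,0,0],0,5.5],[[-2.5,0,0],0,5.5],[[-4,0,0],0,5.5],[[-5.5,0,0],0,5.5],[[-7.5,0,0],0,5.5]]' && python3 -m inch '[[[0,0,0],0,5.5],[[0,0,0],0,5.5],[[0,0,0],0,5.5],[[0,0,0],0,5.5],[[0,0,0],0,5.5]]'&& python3 -m inch '[[[0,0,0],0,5.5]]' && python3 -m inch '[[[0,0,0],0,5.5]]'
```

```text
t: 9.72
position: [0.5148, -0.0438, 0.086]
orientation: [43.7, 90.0, 24.6]
contact_force: [-0.3, 0.6, -0.4]
width: 0.0849
t: 10.35
position: [0.5158, -0.0442, 0.0876]
orientation: [10.9, 89.8, -8.2]
contact_force: [1.5, 0.2, 4.7]
width: 0.0633
t: 10.6
position: [0.5158, -0.0442, 0.0876]
orientation: [11.8, 89.8, -7.3]
contact_force: [0.6, -0.4, 5.3]
width: 0.0629
t: 11.22
position: [0.5145, -0.044, 0.1617]
orientation: [-168.9, 90.0, 172.0]
contact_force: [-0.4, 0.6, -6.5]
width: 0.0628
t: 11.85
position: [0.5146, -0.044, 0.1603]
orientation: [-170.6, 90.0, 170.3]
contact_force: [0.4, 0.2, -6.9]
width: 0.0632
t: 11.98
position: [0.5147, -0.044, 0.1607]
orientation: [-165.4, 90.0, 175.5]
contact_force: [-0.5, -0.5, -6.3]
width: 0.0633
t: 12.1
position: [0.5147, -0.044, 0.1608]
orientation: [-80.6, 90.0, -99.6]
contact_force: [-0.4, -0.4, -6.6]
width: 0.0632
```

Tin 2 weighs about 6.6 N. Setting it down the same way (seat at TCP z ≈ 0.0876).

```bash
python3 -m inch '[[[2,0,0],0,5.5],[[4,0,0],0,5.5],[[5.5,0,0],0,5.5],[[6.5,0,0],0,5.5],[[6.8,0,0],0,5.5]]' && python3 -m inch '[[[0.1,0,0],0,5.5],[[0.2,0,0],0,5.5],[[0.3,0,0],0,5.5],[[0.4,0,0],0,5.5],[[0.5,0,0],0,5.5]]' && python3 -m inch '[[[0.1,0,0],0,5.5],[[0.1,0,0],0,5.5],[[0.1,0,0],0,5.5]]'
```

```text
t: 12.72
position: [0.5143, -0.0439, 0.0917]
orientation: [-171.0, 89.9, 169.9]
contact_force: [0.5, 0.1, -5.8]
width: 0.063
t: 13.35
position: [0.5148, -0.044, 0.0878]
orientation: [8.0, 90.0, -11.1]
contact_force: [0.3, -0.6, -6.2]
width: 0.063
t: 13.72
position: [0.5148, -0.044, 0.0876]
orientation: [13.4, 90.0, -5.6]
contact_force: [-1.9, 0.3, 1.5]
width: 0.0631
```

```bash
python3 -m inch '[[[0,0,0],0,6.5],[[0,0,0],0,7],[[0,0,0],0,8.5],[[0,0,0],0,8.5],[[0,0,0],0,8.5]]' && python3 -m inch '[[[-2,0,0],0,8.5],[[-5,0,0],0,8.5],[[-10,0,0],0,8.5],[[-10,0,0],0,8.5],[[-10,0,0],0,8.5]]'
python3 - <<'E'
from h import *
print(go([.461,-.149,.185],[.9454,-.3258]),bot.observe()["joint_pos"])
E
```

```text
t: 14.35
position: [0.5148, -0.044, 0.0868]
orientation: [23.4, 90.0, 4.4]
contact_force: [0.5, -0.6, -0.2]
width: 0.0851
t: 14.98
position: [0.5149, -0.044, 0.1876]
orientation: [10.8, 89.9, -8.3]
contact_force: [-0.1, -0.3, -1.4]
width: 0.0853
(array([  0.26, -11.68,  -1.67]), np.float64(-0.0)) [-8.65924072e+00 -7.96552838e+00  8.79102491e+01  5.32546690e-04
  9.99799659e+01  1.04039820e+01]
```

```bash
python3 -m inch '[[[0,-4,-0.6],0,8.5],[[0.2,-8,-1.2],0,8.5],[[0.2,-11.7,-1.7],0,8.5],[[0.2,-11.7,-1.7],0,8.5],[[0.2,-11.7,-1.7],0,8.5]]'
python3 - <<'E'
from h import *
print(go([.461,-.149,.085],[.9454,-.3258]))
c=eyes.capture("top");print(world(c,(304.2,237.6)),world(c,(340,247)))
cv2.imwrite("pics/t3.png",cv2.resize(c["color"][180:320,220:460],None,fx=3,fy=3))
E
```

```text
t: 15.6
position: [0.4602, -0.1486, 0.1838]
orientation: [159.9, 89.9, 140.8]
contact_force: [0.0, 0.5, -0.2]
width: 0.0851
(array([ 9.88, -0.02,  0.1 ]), np.float64(-0.1))
[0.53656141 0.06550327 0.12922283] [ 0.51383998 -0.03065698  0.13210197]
```

View pics/t3.png

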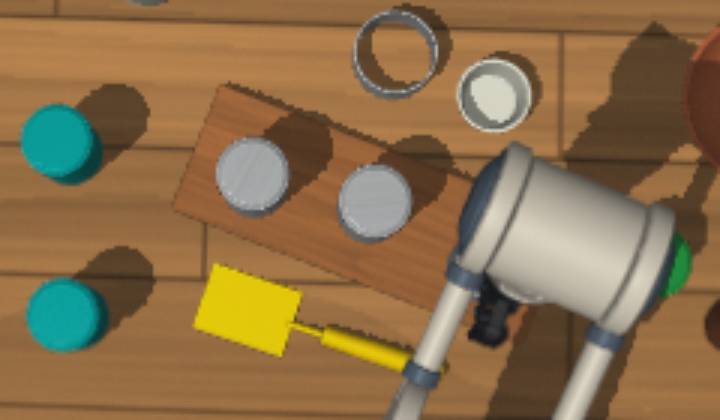

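Tins 1 and 2 stand upright at crop (252,175) and (375,202), with lids at z ≈ 0.13. Now tin 3.

```bash
python3 -m inch '[[[4,0,0.1],0,8.5],[[7,0,0.1],0,8.5],[[9,0,0.1],0,8.5],[[9.8,0,0.1],0,8.5],[[9.8,0,0.1],0,8.5]]' && python3 -m inch '[[[0,0,0],0,5.5],[[0,0,0],0,5.5],[[0,0,0],0,5.5],[[0,0,0],0,5.5],[[0,0,0],0,5.5]]' 50 && python3 -m inch '[[[0,0,0],0,5.5],[[0,0,0],0,5.5]]' && python3 -m inch '[[[-1,0,0],0,5.5],[[-2.5,0,0],0,5.5],[[-4,0,0],0,5.5],[[-5.5,0,0],0,5.5],[[-7.5,0,0],0,5.5]]' && python3 -m inch '[[[0,0,0],0,5.5],[[0,0,0],0,5.5],[[0,0,0],0,5.5],[[0,0,0],0,5.5],[[0,0,0],0,5.5]]'&& python3 -m inch '[[[0,0,0],0,5.5]]' && python3 -m inch '[[[0,0,0],0,5.5]]'
```

```text
t: 16.27
position: [0.4616, -0.1491, 0.0869]
orientation: [147.7, 90.0, 128.7]
contact_force: [0.9, -0.5, 1.2]
width: 0.0849
t: 16.9
position: [0.4624, -0.1497, 0.0885]
orientation: [-0.6, 89.8, -19.7]
contact_force: [0.9, 0.6, 6.3]
width: 0.063
t: 17.15
position: [0.4624, -0.1497, 0.0885]
orientation: [-0.4, 89.8, -19.5]
contact_force: [1.5, -0.2, 5.3]
width: 0.0632
t: 17.77
position: [0.4612, -0.1493, 0.1628]
orientation: [177.7, 90.0, 158.6]
contact_force: [-0.0, 0.2, -4.4]
width: 0.0633
t: 18.4
position: [0.4612, -0.1493, 0.1614]
orientation: [180.0, 90.0, 160.9]
contact_force: [-0.8, 0.1, -4.1]
width: 0.0631
t: 18.52
position: [0.4613, -0.1493, 0.1616]
orientation: [177.2, 90.0, 158.1]
contact_force: [-0.7, 0.1, -3.3]
width: 0.0625
t: 18.65
position: [0.4614, -0.1494, 0.1618]
orientation: [-124.0, 90.0, -143.1]
contact_force: [-0.2, 0.2, -3.4]
width: 0.0631
```

Tin 3 weighs about 3.7 N, so tin 2 (about 6.6 N) is the heaviest. I'll set tin 3 down and go back to tin 2.

```bash
python3 -m inch '[[[2,0,0],0,5.5],[[4,0,0],0,5.5],[[5.5,0,0],0,5.5],[[6.5,0,0],0,5.5],[[6.8,0,0],0,5.5]]' && python3 -m inch '[[[0.1,0,0],0,5.5],[[0.2,0,0],0,5.5],[[0.3,0,0],0,5.5],[[0.4,0,0],0,5.5],[[0.5,0,0],0,5.5]]' && python3 -m inch '[[[0.1,0,0],0,5.5],[[0.1,0,0],0,5.5],[[0.1,0,0],0,5.5]]'
```

```text
t: 19.27
position: [0.461, -0.1492, 0.0927]
orientation: [178.1, 89.9, 159.0]
contact_force: [-0.0, -0.3, -4.0]
width: 0.0634
t: 19.9
position: [0.4614, -0.1494, 0.0888]
orientation: [-3.0, 90.0, -22.0]
contact_force: [0.8, -0.3, -3.7]
width: 0.0632
t: 20.27
position: [0.4614, -0.1494, 0.0884]
orientation: [-3.3, 90.0, -22.4]
contact_force: [-2.8, 1.3, 3.1]
width: 0.0629
```

```bash
python3 -m inch '[[[0,0,0],0,6.5],[[0,0,0],0,7],[[0,0,0],0,8.5],[[0,0,0],0,8.5],[[0,0,0],0,8.5]]' && python3 -m inch '[[[-2,0,0],0,8.5],[[-5,0,0],0,8.5],[[-10,0,0],0,8.5],[[-10,0,0],0,8.5],[[-10,0,0],0,8.5]]'
python3 - <<'E'
from h import *
print(go([.5148,-.044,.185],[.9454,-.3258]))
E
```

```text
t: 20.9
position: [0.4614, -0.1494, 0.0877]
orientation: [-39.7, 90.0, -58.7]
contact_force: [0.2, -0.0, 0.1]
width: 0.0852
t: 21.52
position: [0.4615, -0.1494, 0.1886]
orientation: [-2.5, 89.9, -21.5]
contact_force: [0.8, -0.4, -0.4]
width: 0.0853
(array([ 0.36, 11.71,  1.59]), np.float64(-0.1))
```

```bash
python3 -m inch '[[[0,4,0.6],0,8.5],[[0.2,8,1.1],0,8.5],[[0.4,11.7,1.6],0,8.5],[[0.4,11.7,1.6],0,8.5],[[0.4,11.7,1.6],0,8.5]]'
python3 - <<'E'
from h import *
print(go([.5148,-.044,.085],[.9454,-.3258]))
c=eyes.capture("top");print(world(c,(304.2,237.6)),world(c,(386,268)))
E
```

```text
t: 22.15
position: [0.5141, -0.0443, 0.1827]
orientation: [-154.8, 89.9, -173.8]
contact_force: [-1.1, -0.1, 0.2]
width: 0.085
(array([9.77, 0.06, 0.07]), np.float64(-0.0))
[0.53628374 0.06544778 0.13202638] [ 0.46120576 -0.1545434   0.13180277]
```

```bash
python3 -m inch '[[[4,0,0.1],0,8.5],[[7,0,0.1],0,8.5],[[9,0,0.1],0,8.5],[[9.8,0,0.1],0,8.5],[[9.8,0,0.1],0,8.5]]' && python3 -m inch '[[[0,0,0],0,5.5],[[0,0,0],0,5.5],[[0,0,0],0,5.5],[[0,0,0],0,5.5],[[0,0,0],0,5.5]]' 60 && python3 -m inch '[[[0,0,0],0,5.5],[[0,0,0],0,5.5]]' && python3 -m inch '[[[-1,0,0],0,5.5],[[-3,0,0],0,5.5],[[-6,0,0],0,5.5],[[-9,0,0],0,5.5],[[-12,0,0],0,5.5]]' && python3 -m inch '[[[-3,0,0],0,5.5],[[-6,0,0],0,5.5],[[-8,0,0],0,5.5],[[-8,0,0],0,5.5],[[-8,0,0],0,5.5]]'&& python3 -m inch '[[[0,0,0],0,5.5],[[0,0,0],0,5.5],[[0,0,0],0,5.5],[[0,0,0],0,5.5],[[0,0,0],0,5.5]]'
python3 - <<'E'
from h import *
c=eyes.capture("top");print(world(c,(304.2,237.6)),world(c,(386,268)))
print(bot.observe()["dq"].round(2))
c=eyes.capture("side");cv2.imwrite("pics/s3.png",cv2.resize(c["color"][130:360,180:440],None,fx=2.5,fy=2.5))
E
```

```text
t: 22.82
position: [0.5157, -0.0446, 0.086]
orientation: [-23.7, 90.0, -42.8]
contact_force: [-0.5, 0.0, -0.6]
width: 0.0852
t: 23.45
position: [0.5162, -0.0443, 0.0875]
orientation: [7.0, 89.9, -12.0]
contact_force: [-2.6, 1.0, 6.2]
width: 0.0629
t: 23.7
position: [0.5162, -0.0444, 0.0875]
orientation: [8.0, 89.9, -11.1]
contact_force: [-3.6, -0.1, 5.9]
width: 0.0629
t: 24.32
position: [0.5155, -0.0443, 0.2074]
orientation: [-93.7, 90.0, -112.7]
contact_force: [2.1, -0.2, -6.6]
width: 0.0627
t: 24.95
position: [0.5154, -0.0443, 0.2848]
orientation: [-168.7, 89.9, 172.3]
contact_force: [-0.7, -1.1, -7.1]
width: 0.0631
t: 25.58
position: [0.5157, -0.0443, 0.2858]
orientation: [6.9, 90.0, -12.1]
contact_force: [-0.5, 0.9, -6.9]
width: 0.0631
[0.53622526 0.0654361  0.13261675] [ 0.46114396 -0.15439512  0.13302094]
[-0.01  0.   -0.13 -0.04  0.03  0.01]
```

View pics/s3.png

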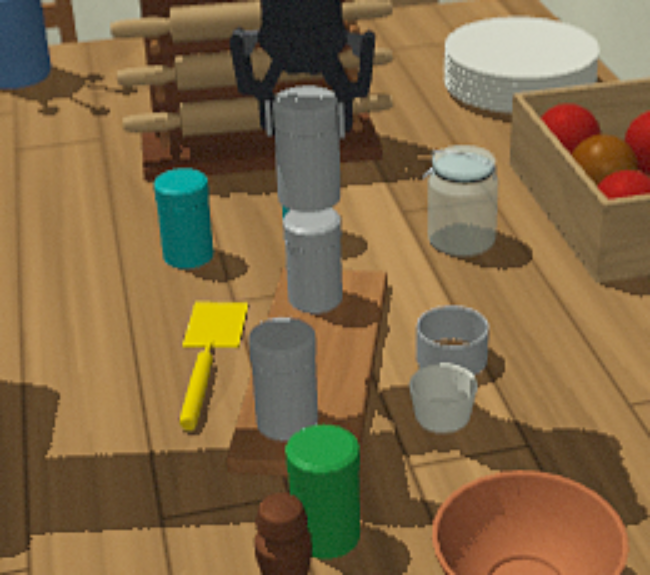

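The middle tin hangs upright in the gripper at (308,150), while tins 1 and 3 stand upright on the board at (313,260) and (284,380). Nothing else has moved.

```bash
python3 -c "
from station import job; print(job.sign_off())"
```

```text
the job is handed in; nothing more can be done
None
```

I lifted the tins in order from the rack, each about 7 cm clear of the board, and set each one down under contact before releasing it. They weighed about 2 N (tin 1), 6.6 N (tin 2) and 3.7 N (tin 3), so tin 2, the middle one, is the heaviest. I went back to it and handed the job in with the arm still holding it up.

- **Held tin:** it was upright and still, with its bottom at about z = 0.22 m, roughly 9 cm above the other lids. The wrist read about 6.9 N, which matches the earlier weighing of tin 2.
- **Other tins:** tins 1 and 3 stood upright in place, with lid heights of 0.133 m against 0.130 m expected, which is within measuring error.
- **Everything else:** nothing else in the last side view had moved. That picture did not cover the whole scene.

The job was handed in at about 26 s, and none of my checks failed or disagreed.

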